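Load and start the extraction heater with its two-stage key

TASK

Stand the round-bellied flask from in front of the console upright on the bare metal disc at the heater's free place and let go, then turn the console's heat selector exactly three clicks up (clockwise) from where it stands and let go. Only then start the heater: press the round start key to its first click and hold it there for a good second, press it fully home, and let it spring back. Keep the flask upright and leave all the other things where they are.

Things in the scene. Friction and masses are not known exactly. Their poses are not given: they have to be found in the camera images.
- flask: The flask to load: the round-bellied clear flask with a black stopper that stands on the bench in front of the console (loose, about 0.12 kg, empty). 133 mm high; belly 66 mm wide at 28 mm height, flat foot 44 mm wide, straight neck 28 mm wide from 72 to 125 mm height (white ground band from 100 mm up), stopper 25 mm wide on top to 133 mm. Origin: centre of its underside, z up.
- heater: Low white plate heater, fixed: 120 mm (x) by 275 mm (y), steel deck at 53 mm, three round dark plates 68 mm wide, 57 mm above the bench, in a row along its y at -85, 0 and +85 mm (x = -5 mm). A wall 130 mm high, 12 mm thick runs along its +x (rear) edge, 60 to 72 mm from the origin. Origin: centre of its underside; front faces -x of its own frame.
- disc: Flat aluminium spreader disc, 62 mm wide and 5 mm thick, fixed on the one free plate of the heater; the flask's place. Which of the three plates it is changes. Origin: centre of its underside; top 5 mm above the origin (62 mm above the bench).
- console: White desk console, fixed: 170 mm deep (own x from -70 to +101 mm), 220 mm wide, 36 mm high in front and about 133 mm at the back; between them a panel that slopes up to the back at 35 degrees from level. Origin: centre of the underside (15 mm ahead of its middle); own -x is the front. On the panel: a dark display in the upper half, the heat selector below it at own +y, the start key below it at own -y, 110 mm apart.
- knob_grip (a point): On the heat selector's turning axis, 31 mm above the panel, where its bar is gripped. The point's z is the panel's outward normal; the point turns with the knob. The selector is a black bar 46 mm long, 14 mm thick, on a disc of 42 mm; bar from 11 to 43 mm above the panel. A white line on top marks its pointer end.
- knob_tip (a point): Pointer end of the selector bar, on its top face: 22 mm from the turning axis, 43 mm above the panel. The direction from the axis to this point is the bar's long direction.
- knob (a joint): Angle of the heat selector (rad), growing clockwise as seen facing the panel (turning up). Seven positions with spring detents 0.419 rad (24 degrees) apart at 0, 0.419, ... 2.513, end stops just beyond; at 0 the pointer stands 60 degrees anticlockwise from straight up the slope. It starts in position 0, 1 or 2. Getting over a click takes about 0.1 N m; let go, it snaps into the nearest position.
- key_top (a point): Centre of the top face of the start key's cap, 23.5 mm above the panel at rest; the point moves with the cap and its z is the panel's outward normal. Cap: black, round, 32 mm wide, in a fixed grey collar 50 mm wide and 10 mm high. Pressed straight into the panel: 5 mm of light travel (1 to 2.4 N) to the first click, a step up to 6.3 N, then 5 mm of stiff travel (6.3 to 9.3 N) to the bottom. Springs back when let go.
- key (a joint): Light first travel of the key (m): 0 up, 0.005 at the first click; stays near 0.005 while pressed further.
- key_stem (a joint): Stiff second travel of the key (m): 0 until forced past the first click, 0.005 fully home.
- neighbour_a: A round-bellied clear glass flask like the task's, stoppered, standing on a place of the heater; origin: centre of its underside. Leave alone.
- neighbour_b: A round-bellied clear glass flask like the task's, stoppered, standing on a place of the heater; origin: centre of its underside. Leave alone.
- beaker: Clear low beaker, 60 mm wide, 65 mm high, on the bench; origin: centre of its underside. Leave alone.
- conical: Small conical flask, 64 mm wide foot, 91 mm high with stopper; origin: centre of its underside. Leave alone.
- reagent: Amber bottle, 56 mm wide, 130 mm high, behind the console; origin: centre of its underside. Leave alone.
- jar: White jar, 56 mm wide, 55 mm high; origin: centre of its underside. Leave alone.
- spatula: Slim steel laboratory spatula, 165 mm long, up to 14 mm wide, 5 mm thick, lying along its own x; origin: on the bench under it. Leave alone.

How it is judged:
On the way, in this order (a step that is already met when the one before it is completed fails the run):
1. the flask stands released on the spreader disc (horizontal distance between flask and disc below 0.012 m and z of flask in the frame of disc between 0.002 and 0.009 m and angle between flask's own z axis and vertical below 0.12 rad and contact force between the fingers and flask below 0.1 N), for 0.3 s.
2. the heat selector is three clicks up from where it began and let go (distance of knob_tip from where it was at the start of the episode between 0.0235 and 0.0282 m and contact force between the fingers and knob below 0.1 N), for 0.2 s.
3. the key is held at its first click (value of joint key above 0.004 m and value of joint key_stem below 0.0015 m), for 0.8 s.
4. the key is pressed fully home (value of joint key_stem above 0.0037 m), for 0.1 s.
At the end, for the whole second after the job is handed in: The flask stands upright (within 7 degrees) and at rest on the disc, centred within 12 mm; the selector is three clicks (72 degrees, within 7) from where it began; the key is up again (within 1.5 mm); nothing is held (horizontal distance between flask and disc below 0.012 m and z of flask in the frame of disc between 0.002 and 0.009 m and angle between flask's own z axis and vertical below 0.12 rad and linear speed of flask below 0.02 m/s and distance of knob_tip from where it was at the start of the episode between 0.0235 and 0.0282 m and value of joint each of key, key_stem below 0.0015 m); the robot touches nothing.
It fails at once if the key is forced past its first click before the flask is on the disc and the selector is set (value of joint key_stem above 0.0025 m and not ((horizontal distance between flask and disc below 0.012 m and z of flask in the frame of disc between 0.002 and 0.009 m and angle between flask's own z axis and vertical below 0.12 rad) and distance of knob_tip from where it was at the start of the episode between 0.0235 and 0.0282 m)).
It fails at once if the flask tips over (more than 35 degrees) (angle between flask's own z axis and vertical above 0.61 rad).
It fails at once if another thing is shifted by more than 25 mm (distance of any of neighbour_a, neighbour_b, beaker, conical, reagent, jar, spatula from where it was at the start of the episode above 0.025 m).
It fails at once if other glassware, bottle or jar is tipped over (angle between any of neighbour_a, neighbour_b, beaker, conical, reagent, jar's own z axis and vertical above 0.4 rad).
It also fails if it takes over 72 s, if anything falls off the work surface, if the arm or the gripper's body presses on something with over 40 N, if the wrist force passes 120 N, or if a joint passes its speed limit or range.

ROBOT

A 6-joint arm with a two-finger parallel gripper is mounted at the origin on the work surface. World frame = base frame: x ahead of the robot, y to its left, z up, the work surface at z = 0. Lengths are in m, angles in rad, forces in N, time in s.
With the tool pointing down it reaches from about 0.3 to 1 m from the base axis. Payload 5.1 kg.
Tool frame: the origin (TCP) lies midway between the tips of the shut fingers; the grasp point (between the pads) lies 19 mm behind it (arm.grip_point_offset is the distance from the TCP to the grasp point, in m); z points along the fingers, y is the direction in which the jaws open and shut (so a half turn about z gives the same grasp; the last joint's range is limited). The gripper opens to 95 mm and grips with 3 to 60 N. Pads are 20 mm wide; open, the fingers measure 119 mm over their backs; the gripper's body (75 mm by 180 mm) begins 59 mm behind the grasp point.
Start: joints at [1.168, 0.124, 1.65, -0, 1.367, -0.083], TCP at [0.204, 0.617, 0.215] pointing down, gripper open.
Joint ranges: [-2.61, 2.61], [-1.02, 2.33], [0.03, 2.71], [-1.35, 4.49], [0.32, 2.68], [-2.91, 2.91]. Speed limits (rad/s): [2.57, 2.57, 3.14, 3.14, 3.14, 3.14].

INTERFACE

Orientations are given as a unit quaternion [w, x, y, z].
In Python, from cell import get_state, viewer, workorder, arm gives the robot as it stands.
- The arm moves only by the tool move_arm, never from a script. Its argument "increments" is a list of rows, each a list of 3 entries, a list of its own where there are three numbers: the shift along the tool's x, y, z in m, then the turn, a rotation vector about the tool's x, y, z in degrees, then the gripper's target within -1 to 1 (fully open at 1, half-way at 0, shut at -1). A call has 1 to 8 rows; each row is the pose to reach, as a shift and turn from the pose commanded when the call began, along the tool's axes at that moment; what a row does not reach only later rows make up. A row lasts 1/8 s, in which the tool goes at most 62.5 mm and 10.7 degrees, less where a joint would pass 70% of its speed; a pose out of reach is approached as far as the arm can. A call with a gripper value outside its range is refused whole. The fingers move at their own pace and stop on an object; "squeeze" is the grip in N (left out, the last holds). Time passes only in rows, so rows that repeat a pose let the fingers close. It gives the time, the measured TCP pose, the force and the opening at its end, in the units of the state.
- get_state(): the state, without advancing time (a new reading comes with each control period).
- viewer.read_camera(name): name is "side" or "top"; returns (picture, depth): 420x560x3 uint8, red, green, blue; 420x560 float32, m along the optical axis (not along the pixel's ray), 0 where there is no reading.
- viewer.get_calibration(name): a dict with "vertical_fov" (degrees; the focal length in pixels is half the picture's height over the tangent of half this angle, whatever the lens; pixels are square), "cx", "cy" (the principal point, pixels), "distortion" ([k1, k2, p1, p2, k3] as OpenCV has them; the pictures are not rectified), "rvec" (rotation vector, rad) and "tvec" (3), from world to camera coordinates, as OpenCV has them. Camera axes: x right, y down, z forward; pixel columns grow to the right and rows downward; lengths in m; the calibration is good to about 2 mm. A picture is of the moment at which its call begins. get_calibration takes no time and is no camera call.
- workorder.finish_job(): hands the job in, once; it reports no verdict.
The state is a dict: "time_s": time; "joint_pos": joint angles; "joint_velocities": joint speeds; "joint_efforts": joint torques, N m; "ee_pos": TCP position; "ee_rot": TCP orientation; "ft_force": force on the tool from outside, world axes, zero at the start; "ft_torque": the same for the moment, N m; "width": finger opening in m.
Only numpy, scipy, OpenCV 4.12 (cv2) and the standard library are available. Lean on these libraries where they do the work, as an engineer would, in place of code of your own. Each camera call takes 0.05 s, during which the arm holds its last target.

## Working session

There is one attempt and no reset: what is moved stays moved. The work goes in short steps, Python scripts to look and compute and a tool call to move; the robot and the scene stay as the last step left them, time stands still between calls to the robot, and variables do not carry over. Pictures are saved under pics/ and viewed, and the job is handed in when it is done.

Besides the shell and the picture viewer there is one more tool, called after ">>>" as a command line: name --argument value ..., lists and objects as JSON in quotes. move_arm: Moves the arm, as the interface text tells. Its arguments: {"type":"object","properties":{"increments":{"type":"array"},"squeeze":{"type":"number"}},"required":["increments"]}

```bash
ls; mkdir -p pics; python3 - <<'E'
from cell import get_state, viewer, workorder, arm
import cv2, numpy as np
print(get_state()); print([a for a in dir(arm) if a[0]!='_'])
for n in("side","top"):
    p,d=viewer.read_camera(n); print(viewer.get_calibration(n))
    cv2.imwrite(f"pics/{n}0.png",p[:,:,::-1]); np.savez(f"{n}0.npz",p=p,d=d)
E
```

```text
pics
{'time_s': 0.0, 'joint_pos': array([ 1.16840513e+00,  1.24474824e-01,  1.65165585e+00,  1.22038444e-05,
        1.36749612e+00, -8.26342929e-02]), 'joint_velocities': array([-1.12766871e-03,  3.41504614e-04,  5.62456553e-04, -1.03888453e-03,
        3.67256435e-04,  9.02060575e-05]), 'joint_efforts': array([-6.26567071e-04, -4.17618334e+01, -3.59924269e+01,  7.74556305e-02,
        4.94024449e-02, -1.92643188e-04]), 'ee_pos': array([0.20411393, 0.61645084, 0.21341738]), 'ee_rot': array([-2.50041274e-04,  1.59199348e-01,  9.87245934e-01, -9.85870379e-04]), 'ft_force': array([-0.42236714,  0.33644266, -0.47320717]), 'ft_torque': array([ 0.0085487 , -0.04175735,  0.02456865]), 'width': 0.09488684384865942}
['IKError', 'grip_point_offset']
{'vertical_fov': 53.46785855778635, 'cx': 281.906719902082, 'cy': 203.78523843611373, 'distortion': array([-0.00849538,  0.        ,  0.        ,  0.        ,  0.        ]), 'rvec': array([ 2.03617147,  0.88737761, -0.44299457]), 'tvec': array([-0.40038224, -0.16391753,  1.40493057])}
{'vertical_fov': 46.77849405886742, 'cx': 281.65407548885105, 'cy': 202.35427581337237, 'distortion': array([-0.01245768,  0.        ,  0.        ,  0.        ,  0.        ]), 'rvec': array([ 2.17618893, -2.17813994,  0.08551191]), 'tvec': array([0.03303868, 0.55485506, 0.97290612])}
```

View pics/side0.png

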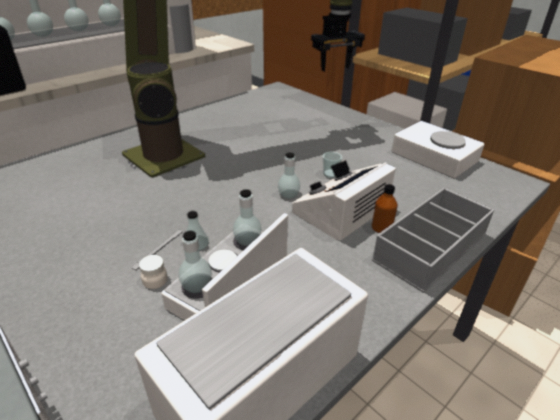

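View pics/top0.png

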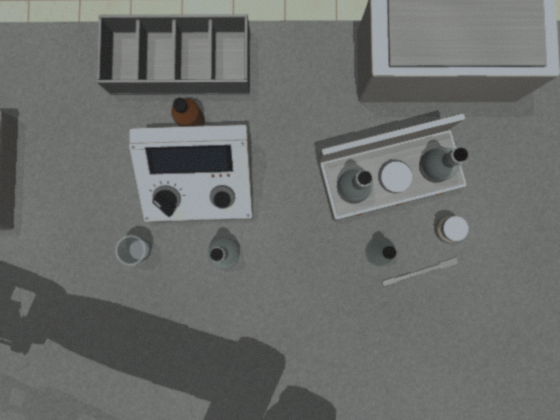

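The top view shows the flask near (222,250) and the disc at (397,176), on the middle plate between the two neighbours. The selector is at (165,200) and the start key at (222,197). The side view agrees. Next I'll enlarge the console.

```bash
cat > h.py <<'E'
import cv2, numpy as np
from scipy.spatial.transform import Rotation as R
from cell import viewer
class Cam:
    def __init__(s,n):
        c=viewer.get_calibration(n); f=210/np.tan(np.radians(c['vertical_fov']/2))
        s.K=np.array([[f,0,c['cx']],[0,f,c['cy']],[0,0,1]]); s.D=np.array(c['distortion'])
        s.rv=np.array(c['rvec']); s.t=np.array(c['tvec']); s.Rm=R.from_rotvec(s.rv).as_matrix()
        s.o=-s.Rm.T@s.t
    def ray(s,uv):
        q=cv2.undistortPoints(np.array(uv,float).reshape(-1,1,2),s.K,s.D).reshape(-1,2)
        return np.c_[q,np.ones(len(q))]@s.Rm   # depth-1 rays in world
    def onz(s,uv,z):
        r=s.ray(uv); return s.o+r*((z-s.o[2])/r[:,2])[:,None]
    def onplane(s,uv,p,n):
        r=s.ray(uv); return s.o+r*(((p-s.o)@n)/(r@n))[:,None]
    def atd(s,uv,d): return s.o+s.ray(uv)*np.array(d).reshape(-1,1)
    def proj(s,P): return cv2.projectPoints(np.array(P,float).reshape(-1,3),s.rv,s.t,s.K,s.D)[0].reshape(-1,2)
def cross(c1,u1,c2,u2):
    r1=c1.ray([u1])[0]; r2=c2.ray([u2])[0]
    A=np.c_[r1,-r2]; x=np.linalg.lstsq(A,c2.o-c1.o,rcond=None)[0]
    a=c1.o+r1*x[0]; b=c2.o+r2*x[1]; return (a+b)/2,np.linalg.norm(a-b)
def load(n): z=np.load(n+'.npz'); return z['p'],z['d']
E
python3 - <<'E'
from h import *
p,d=load('top0')
def z(p,x0,x1,y0,y1,s,f): cv2.imwrite(f,cv2.resize(p[y0:y1,x0:x1,::-1],None,fx=s,fy=s,interpolation=cv2.INTER_CUBIC))
z(p,120,260,120,270,4,'pics/z1.png'); z(p,310,480,110,280,3,'pics/z2.png')
p,d=load('side0'); z(p,260,410,140,260,5,'pics/z3.png'); z(p,130,330,140,330,3,'pics/z4.png')
T=Cam('top');S=Cam('side');print(T.o,S.o)
E
```

```text
[0.47261597 0.0284115  1.01554366] [ 1.17269253 -0.56646547  0.68184594]
```

View pics/z1.png

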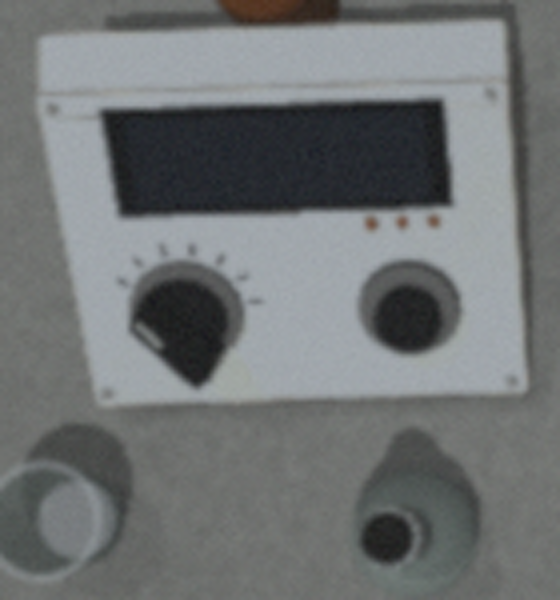

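View pics/z2.png

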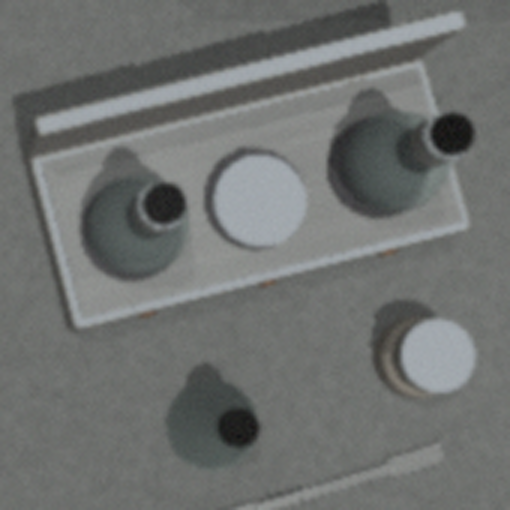

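View pics/z3.png

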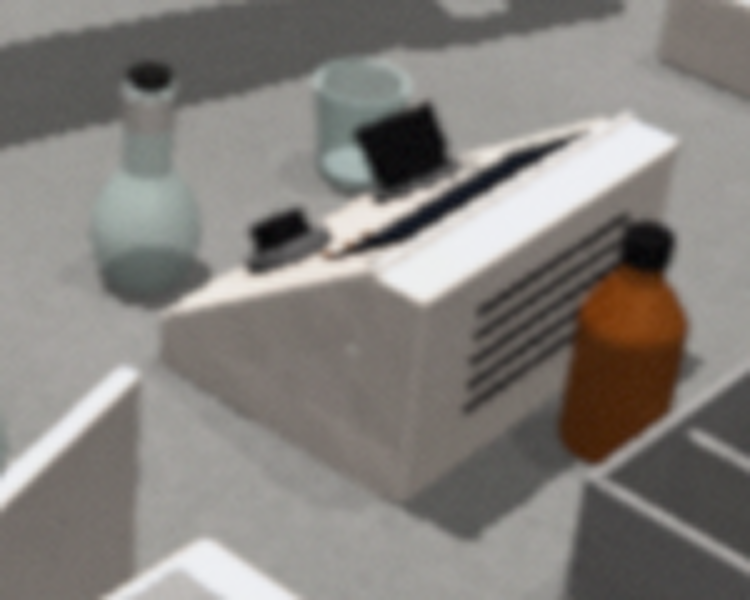

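View pics/z4.png

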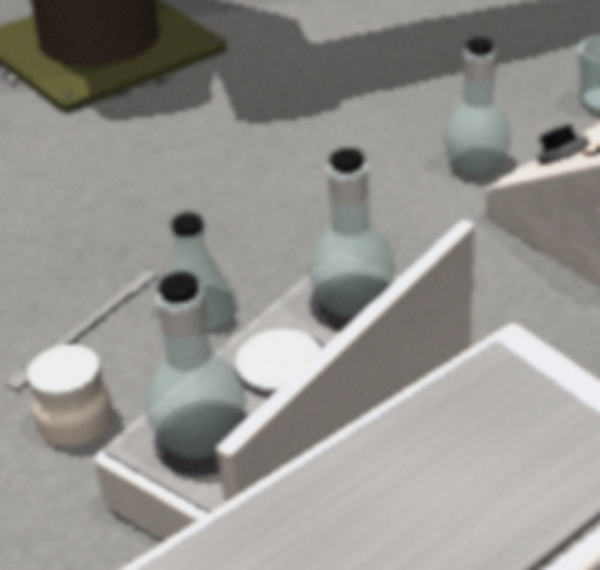

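```bash
python3 - <<'E'
from h import *
np.set_printoptions(precision=4,suppress=True)
T=Cam('top');S=Cam('side')
def blob(n,x0,x1,y0,y1,thr,dark=True):
    p,d=load(n); g=cv2.cvtColor(p,cv2.COLOR_RGB2GRAY)[y0:y1,x0:x1]
    m=((g<thr) if dark else (g>thr)).astype(np.uint8)
    k,l,st,c=cv2.connectedComponentsWithStats(m); i=1+np.argmax(st[1:,4]); return c[i]+[x0,y0],st[i],(l==i)
f,st,_=blob('top0',205,232,242,265,60); print('flask stop',f,st,T.onz([f],.133))
f2,st,_=blob('side0',280,300,148,162,70); print(f2,st,S.onz([f2],.133), cross(T,f,S,f2))
dd,st,m=blob('top0',378,415,155,198,150,False); print('disc',dd,st,T.onz([dd],.062))
d2,st,_=blob('side0',205,240,248,272,195,False); print('disc side',d2,st,S.onz([d2],.062))
for nm,b in (('na',(355,375,168,188)),('nb',(448,472,145,166)),('con',(380,400,243,262))):
    f,st,_=blob('top0',*b,60); print(nm,f,st,T.onz([f],.133+.057 if nm!='con' else .091))
k,st,_=blob('top0',212,232,188,210,50); print('key',k,st)
kn,st,m=blob('top0',145,185,180,222,50); print('knob',kn,st)
# panel plane from depth
p,d=load('top0'); g=cv2.cvtColor(p,cv2.COLOR_RGB2GRAY)
vs,us=np.mgrid[145:220,140:250]; ok=(g[145:220,140:250]>150)&(d[145:220,140:250]>0)
P=T.atd(np.c_[us[ok],vs[ok]],d[145:220,140:250][ok])
q=np.ones(len(P),bool)
for i in range(8):
    c=P[q].mean(0); n=np.linalg.svd(P[q]-c,full_matrices=False)[2][2]; n*=np.sign(n[2]); r=(P-c)@n; q=abs(r)<(.01 if i<3 else .004)
print('plane',c,n,q.sum(),len(P),np.degrees(np.arccos(n[2])),np.degrees(np.arctan2(n[1],n[0])))
# corners
for uv in ([144.2,221.6],[251.6,217.4]): print('front corner',T.onz([uv],.036))
for uv in ([130,144],[246.5,139.5]): print('back panel edge', T.onz([uv],.133))
E
```

```text
flask stop [216.3056 254.0648] [  6   7  12  11 108] [[0.452  0.1504 0.133 ]]
[289.5349 154.5116] [ 5  4 10  6 43] [[0.4556 0.1474 0.133 ]] (array([0.452 , 0.1508, 0.1303]), np.float64(0.00014157806880516353))
disc [396.6633 176.5252] [  4   7  30  30 695] [[ 0.6027 -0.1952  0.062 ]]
disc side [223.3691 259.2988] [  3   1  32  23 512] [[ 0.6057 -0.1955  0.062 ]]
na [364.374  177.4553] [  3   4  13  12 123] [[ 0.5837 -0.1099  0.19  ]]
nb [460.35   154.1429] [  6   3  14  13 140] [[ 0.624  -0.2757  0.19  ]]
con [388.6351 251.8851] [  2   3  14  13 148] [[ 0.4549 -0.1703  0.091 ]]
key [221.6614 199.1111] [  2   4  16  15 189]
knob [166.117  200.9833] [  9  10  23  26 359]
plane [0.5739 0.1959 0.0733] [-0.5733 -0.0174  0.8192] 4056 4081 34.99783186715646 -178.26575994945242
front corner [[0.5151 0.3105 0.036 ]]
front corner [[0.5234 0.0932 0.036 ]]
back panel edge [[0.6542 0.3122 0.133 ]]
back panel edge [[0.6622 0.0969 0.133 ]]
```

```bash
cat >> h.py <<'E'
from cell import get_state
np.set_printoptions(precision=4,suppress=True)
def rot(w): return R.from_quat([w[1],w[2],w[3],w[0]])
def down(yawdeg):
    a=np.radians(yawdeg); y=np.array([np.cos(a),np.sin(a),0]); z=np.array([0,0,-1.]); return R.from_matrix(np.c_[np.cross(y,z),y,z])
def delta(pos,Rt=None,say=True):
    s=get_state(); R0=rot(s['ee_rot']); dp=R0.inv().apply(np.array(pos)-s['ee_pos'])
    rv=(R0.inv()*Rt).as_rotvec(degrees=True) if Rt is not None else None
    print('t',round(s['time_s'],2),'shift mm',dp*1000,'rot',rv,'| pos',s['ee_pos'],'F',s['ft_force'],'w',round(s['width'],4)); return dp,rv
E
python3 - <<'E'
from h import *
delta([.452,.150,.235],down(13.7))
T=Cam('top')
# console/knob/key analysis
c=np.array([0.5739,0.1959,0.0733]); 
k=T.onplane([[221.66,199.11]],c+0,np.array([-.5733,-.0174,.8192])) 
E
```

```text
t 0.1 shift mm [-381.9305 -364.9759  -20.8618] rot [-0.102   0.0472 57.9776] | pos [0.2042 0.6165 0.2135] F [-0.274   0.1338  0.26  ] w 0.0951
```

>>> move_arm --increments '[[[-0.03, -0.03, -0.02], [0, 0, 6], 0.3], [[-0.07, -0.07, -0.02], [0, 0, 14], 0.3], [[-0.11, -0.105, -0.02], [0, 0, 22], 0.3], [[-0.15, -0.143, -0.02], [0, 0, 30], 0.3], [[-0.19, -0.182, -0.02], [0, 0, 38], 0.3], [[-0.23, -0.22, -0.02], [0, 0, 46], 0.3], [[-0.27, -0.258, -0.02], [0, 0, 53], 0.3], [[-0.3, -0.287, -0.02], [0, 0, 58], 0.3]]'

```text
time_s: 1.1
ee_pos: [0.3993, 0.2482, 0.2342]
ee_rot: [0.0, 0.619, 0.785, -0.0]
ft_force: [0.5, 0.8, -0.2]
width: 0.0617
```

```bash
python3 -c "
from h import *
delta([.452,.150,.235],down(13.7))"
```

```text
t 1.1 shift mm [-107.798    28.3833   -0.7359] rot [-0.0191  0.0158 -0.259 ] | pos [0.3993 0.2482 0.2342] F [ 0.4816  0.7821 -0.2085] w 0.0617
```

>>> move_arm --increments '[[[-0.04, 0.01, 0], [0, 0, 0], 0.3], [[-0.08, 0.021, 0], [0, 0, 0], 0.3], [[-0.108, 0.028, 0], [0, 0, 0], 0.3], [[-0.108, 0.028, 0], [0, 0, 0], 0.3], [[-0.108, 0.028, 0], [0, 0, 0], 0.3]]'

```text
time_s: 1.72
ee_pos: [0.4512, 0.1524, 0.2343]
ee_rot: [-0.0, 0.618, 0.786, -0.0]
ft_force: [0.4, -0.9, -0.1]
width: 0.0612
```

```bash
python3 -c "
from h import *
delta([.452,.150,.087],down(13.7))
for n in('top','side'):
    p,d=viewer.read_camera(n); np.savez(n+'1.npz',p=p,d=d)
    x0,y0=(150,170) if n=='top' else (220,80)
    cv2.imwrite('pics/%s1.png'%n,cv2.resize(p[y0:y0+150,x0:x0+150,::-1],None,fx=4,fy=4,interpolation=cv2.INTER_CUBIC))
"
```

```text
t 1.73 shift mm [ -2.5454   0.3168 147.294 ] rot [-0.0437 -0.0282 -0.0183] | pos [0.4512 0.1524 0.2343] F [ 0.3916 -0.8546 -0.0662] w 0.0612
```

View pics/top1.png

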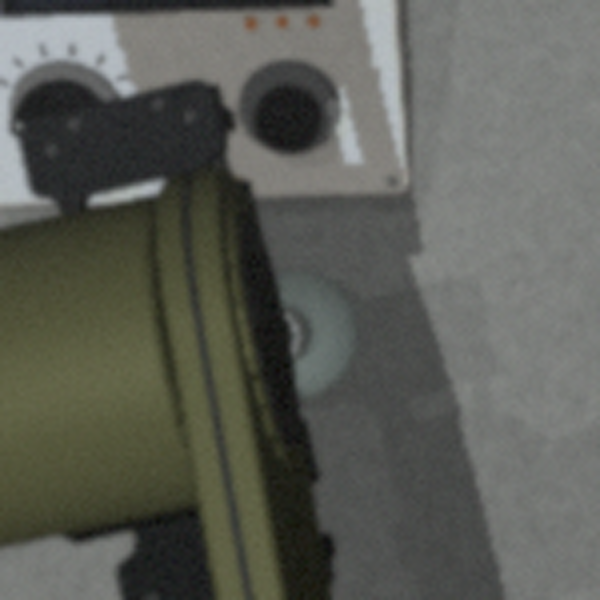

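View pics/side1.png

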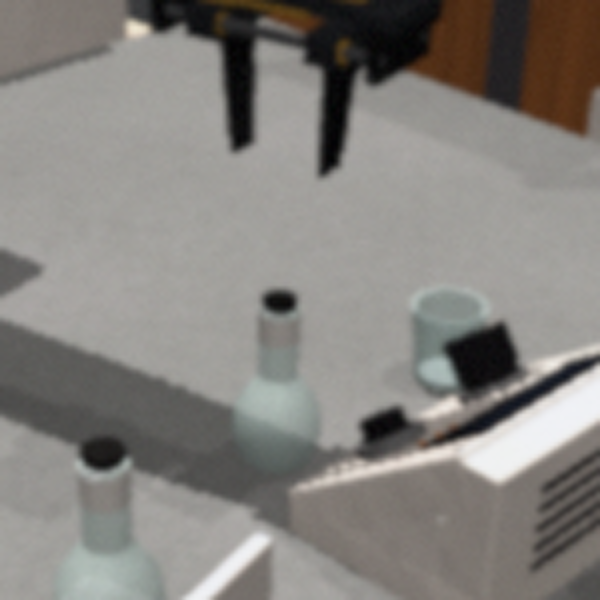

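The side view shows the fingertips at about (280.5,117.5) and (302.5,123), with the stopper below at (289.5,155). I'll descend to grip height.

```bash
python3 -c "
from h import *
S=Cam('side'); s=get_state(); y=rot(s['ee_rot']).apply([0,1,0]); p=s['ee_pos']
print(S.proj([p,p+.031*y,p-.031*y]))"
```

```text
[[290.7472 118.9395]
 [300.9274 121.7459]
 [280.8176 116.2032]]
```

>>> move_arm --increments '[[[-0.003, 0, 0.02], [0, 0, 0], 0.3], [[-0.003, 0, 0.05], [0, 0, 0], 0.3], [[-0.003, 0, 0.08], [0, 0, 0], 0.3], [[-0.003, 0, 0.11], [0, 0, 0], 0.3], [[-0.003, 0, 0.135], [0, 0, 0], 0.3], [[-0.003, 0, 0.147], [0, 0, 0], 0.3], [[-0.003, 0, 0.147], [0, 0, 0], 0.3]]'

```text
time_s: 2.7
ee_pos: [0.4513, 0.149, 0.0863]
ee_rot: [-0.001, 0.618, 0.786, -0.001]
ft_force: [-0.1, -0.2, 0.1]
width: 0.0616
```

```bash
python3 -c "
from h import *
delta([.452,.150,.087],down(13.7))
for n in('side',):
    p,d=viewer.read_camera(n); np.savez(n+'2.npz',p=p,d=d)
    x0,y0=(150,170) if n=='top' else (220,80)
    cv2.imwrite('pics/%s2.png'%n,cv2.resize(p[y0:y0+150,x0:x0+150,::-1],None,fx=4,fy=4,interpolation=cv2.INTER_CUBIC))
"
```

```text
t 2.7 shift mm [ 0.7926  0.9008 -0.7006] rot [-0.1507 -0.0043  0.0039] | pos [0.4513 0.149  0.0863] F [-0.1382 -0.1789  0.0894] w 0.0616
```

View pics/side2.png

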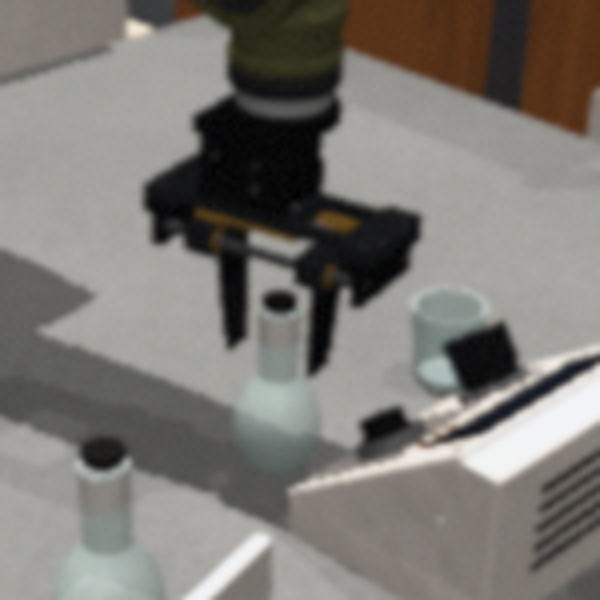

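The neck (zoom column 279) sits midway between the fingers (235 and 320). Closing.

>>> move_arm --increments '[[[0, 0, 0], [0, 0, 0], -1], [[0, 0, 0], [0, 0, 0], -1], [[0, 0, 0], [0, 0, 0], -1], [[0, 0, 0], [0, 0, 0], -1], [[0, 0, 0], [0, 0, 0], -1], [[0, 0, 0], [0, 0, 0], -1]]' --squeeze 15

```text
time_s: 3.5
ee_pos: [0.4525, 0.149, 0.0879]
ee_rot: [0.0, 0.618, 0.786, 0.0]
ft_force: [-0.4, -0.2, 2.2]
width: 0.028
```

>>> move_arm --increments '[[[0, 0, -0.01], [0, 0, 0], -1], [[0, 0, -0.03], [0, 0, 0], -1], [[0, 0, -0.06], [0, 0, 0], -1], [[0, 0, -0.1], [0, 0, 0], -1], [[0, 0, -0.14], [0, 0, 0], -1], [[0, 0, -0.18], [0, 0, 0], -1], [[0, 0, -0.22], [0, 0, 0], -1], [[0, 0, -0.22], [0, 0, 0], -1]]'

```text
time_s: 4.5
ee_pos: [0.454, 0.1494, 0.3122]
ee_rot: [0.003, 0.618, 0.786, 0.003]
ft_force: [0.4, -0.2, -1.5]
width: 0.028
```

```bash
python3 -c "
from h import *
delta([.604,-.195,.306],down(13.7))
for n in('side','top'):
    p,d=viewer.read_camera(n); np.savez(n+'3.npz',p=p,d=d)
    x0,y0=(150,170) if n=='top' else (220,60)
    cv2.imwrite('pics/%s3.png'%n,cv2.resize(p[y0:y0+150,x0:x0+150,::-1],None,fx=4,fy=4,interpolation=cv2.INTER_CUBIC))
"
```

```text
t 4.5 shift mm [-370.1003   64.2939    6.8194] rot [ 0.4542  0.0117 -0.0199] | pos [0.454  0.1494 0.3122] F [ 0.354  -0.2332 -1.4601] w 0.028
```

View pics/side3.png

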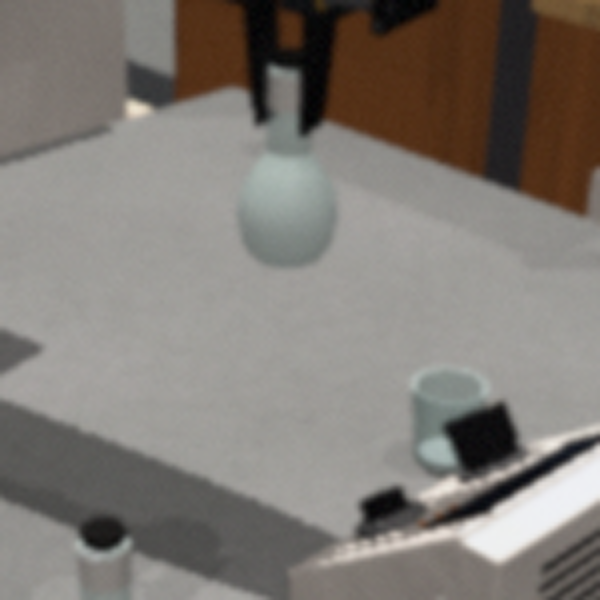

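The flask is held upright. Carrying it over the disc.

>>> move_arm --increments '[[[-0.03, 0.005, 0], [0, 0, 0], -1], [[-0.08, 0.014, 0], [0, 0, 0], -1], [[-0.13, 0.023, 0], [0, 0, 0], -1], [[-0.185, 0.032, 0], [0, 0, 0], -1], [[-0.24, 0.042, 0], [0, 0, 0], -1], [[-0.29, 0.05, 0], [0, 0, 0], -1], [[-0.34, 0.059, 0], [0, 0, 0], -1], [[-0.37, 0.064, 0], [0, 0, 0], -1]]'

```text
time_s: 5.6
ee_pos: [0.6015, -0.1972, 0.304]
ee_rot: [-0.003, 0.619, 0.786, -0.001]
ft_force: [0.6, 0.8, -0.1]
width: 0.0277
```

>>> move_arm --increments '[[[0, 0, 0], [0, 0, 0], -1], [[0, 0, 0], [0, 0, 0], -1], [[0, 0, 0], [0, 0, 0], -1]]'

```text
time_s: 5.98
ee_pos: [0.6016, -0.1942, 0.3071]
ee_rot: [-0.0, 0.617, 0.787, -0.0]
ft_force: [-1.0, -0.6, -0.6]
width: 0.028
```

```bash
python3 -c "
from h import *
delta([.604,-.195,.152],down(13.7))
for n in('side','top'):
    p,d=viewer.read_camera(n); np.savez(n+'4.npz',p=p,d=d)
    x0,y0=(330,80) if n=='top' else (150,150)
    cv2.imwrite('pics/%s4.png'%n,cv2.resize(p[y0:y0+150,x0:x0+150,::-1],None,fx=4,fy=4,interpolation=cv2.INTER_CUBIC))
"
```

```text
t 5.97 shift mm [ -1.4677   2.2225 155.1287] rot [-0.0394 -0.041   0.0456] | pos [ 0.6016 -0.1942  0.3071] F [-0.987  -0.5921 -0.5905] w 0.028
```

View pics/side4.png

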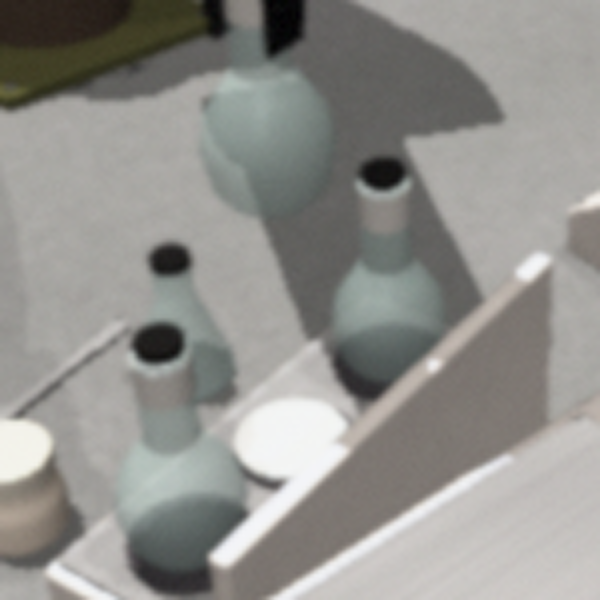

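View pics/top4.png

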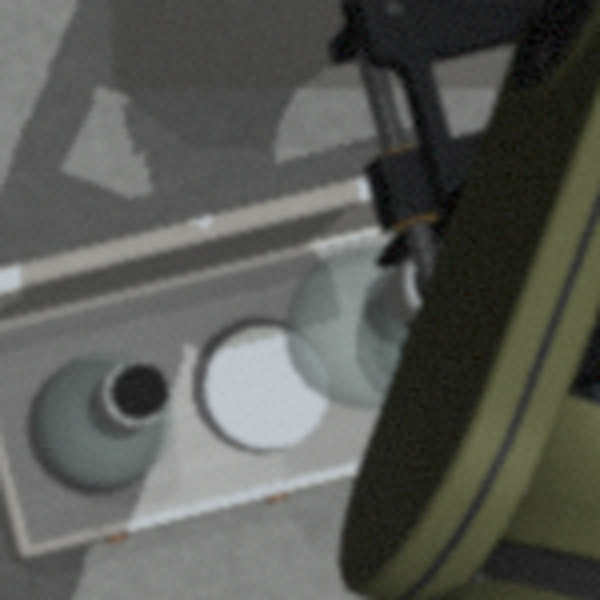

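```bash
python3 -c "
from h import *
S=Cam('side');T=Cam('top'); p=get_state()['ee_pos']
b=p-[0,0,.059]; print(S.proj([b]),T.proj([b,p-[0,0,.059]+[.033,0,0]]), S.proj([p-[0,0,.087]]))"
```

```text
[[215.9712 185.7078]] [[423.2129 161.1782]
 [422.6865 140.7924]] [[217.096  197.7924]]
```

The held belly is seen at (216.6,185) and projects to (216.0,185.7), so they agree. Lowering.

>>> move_arm --increments '[[[-0.0015, 0.002, 0.02], [0, 0, 0], -1], [[-0.0015, 0.002, 0.05], [0, 0, 0], -1], [[-0.0015, 0.002, 0.08], [0, 0, 0], -1], [[-0.0015, 0.002, 0.11], [0, 0, 0], -1], [[-0.0015, 0.002, 0.135], [0, 0, 0], -1], [[-0.0015, 0.002, 0.148], [0, 0, 0], -1], [[-0.0015, 0.002, 0.15], [0, 0, 0], -1], [[-0.0015, 0.002, 0.15], [0, 0, 0], -1]]'

```text
time_s: 7.08
ee_pos: [0.6049, -0.1965, 0.1586]
ee_rot: [0.001, 0.618, 0.786, 0.0]
ft_force: [-0.8, -0.6, -1.9]
width: 0.0276
```

```bash
python3 -c "
from h import *
delta([.604,-.195,.150],down(13.7))
for n in('side','top'):
    p,d=viewer.read_camera(n); np.savez(n+'5.npz',p=p,d=d)
    x0,y0=(330,80) if n=='top' else (150,150)
    cv2.imwrite('pics/%s5.png'%n,cv2.resize(p[y0:y0+150,x0:x0+150,::-1],None,fx=4,fy=4,interpolation=cv2.INTER_CUBIC))
"
```

```text
t 7.08 shift mm [ 1.6607 -0.5091  8.5527] rot [ 0.0671  0.0497 -0.0181] | pos [ 0.6049 -0.1965  0.1586] F [-0.8065 -0.5748 -1.8651] w 0.0276
```

View pics/side5.png

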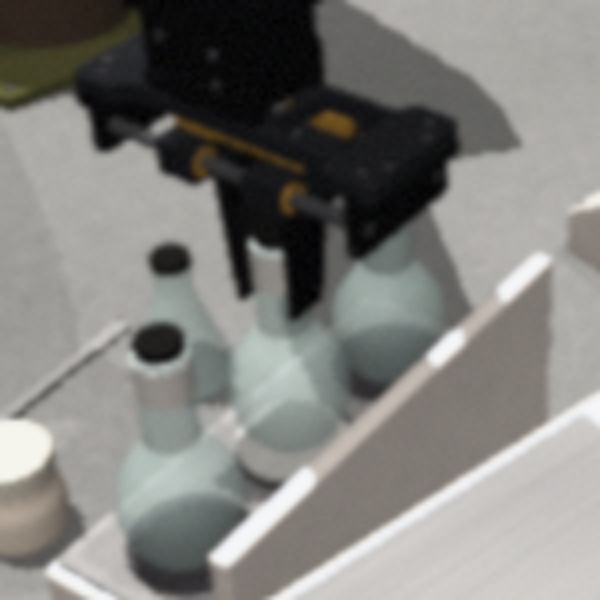

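>>> move_arm --increments '[[[0.0015, 0, 0.003], [0, 0, 0], -1], [[0.0015, 0, 0.006], [0, 0, 0], -1], [[0.0015, 0, 0.006], [0, 0, 0], -1], [[0.0015, 0, 0.006], [0, 0, 0], -1]]'

```text
time_s: 7.68
ee_pos: [0.604, -0.1949, 0.1516]
ee_rot: [-0.0, 0.618, 0.786, -0.0]
ft_force: [-0.1, -0.3, -0.8]
width: 0.0275
```

>>> move_arm --increments '[[[0, 0, 0.001], [0, 0, 0], -1], [[0, 0, 0.002], [0, 0, 0], -1], [[0, 0, 0.002], [0, 0, 0], -1]]'

```text
time_s: 8.05
ee_pos: [0.6041, -0.195, 0.15]
ee_rot: [0.0, 0.618, 0.786, 0.0]
ft_force: [-0.8, 0.2, 0.2]
width: 0.0272
```

>>> move_arm --increments '[[[0, 0, 0.001], [0, 0, 0], -1], [[0, 0, 0.001], [0, 0, 0], -1]]'

```text
time_s: 8.3
ee_pos: [0.6043, -0.1951, 0.1499]
ee_rot: [0.0, 0.618, 0.786, 0.0]
ft_force: [-1.8, 1.2, 6.2]
width: 0.0279
```

Contact at 6 N. Releasing and then raising.

>>> move_arm --increments '[[[0, 0, 0], [0, 0, 0], -0.3], [[0, 0, 0], [0, 0, 0], 0], [[0, 0, 0], [0, 0, 0], 0.2], [[0, 0, 0], [0, 0, 0], 0.2], [[0, 0, 0], [0, 0, 0], 0.2], [[0, 0, 0], [0, 0, 0], 0.2], [[0, 0, 0], [0, 0, 0], 0.2], [[0, 0, 0], [0, 0, 0], 0.2]]'

```text
time_s: 9.3
ee_pos: [0.604, -0.1949, 0.1487]
ee_rot: [0.0, 0.618, 0.786, 0.0]
ft_force: [0.4, -0.3, 0.9]
width: 0.0569
```

>>> move_arm --increments '[[[0, 0, -0.01], [0, 0, 0], 0.2], [[0, 0, -0.03], [0, 0, 0], 0.2], [[0, 0, -0.06], [0, 0, 0], 0.2], [[0, 0, -0.09], [0, 0, 0], 0.2], [[0, 0, -0.12], [0, 0, 0], 0.2], [[0, 0, -0.12], [0, 0, 0], 0.2]]'

```text
time_s: 10.05
ee_pos: [0.6058, -0.1956, 0.2741]
ee_rot: [0.004, 0.618, 0.786, 0.001]
ft_force: [0.6, -0.4, -0.6]
width: 0.0571
```

```bash
python3 -c "
from h import *
delta([.604,-.195,.150],down(13.7))
for n in('side','top'):
    p,d=viewer.read_camera(n); np.savez(n+'6.npz',p=p,d=d)
    x0,y0=(330,80) if n=='top' else (150,150)
    cv2.imwrite('pics/%s6.png'%n,cv2.resize(p[y0:y0+150,x0:x0+150,::-1],None,fx=4,fy=4,interpolation=cv2.INTER_CUBIC))
S=Cam('side'); print(S.proj([[.604,-.195,.062],[.604,-.195,.195]]))
"
```

```text
t 10.05 shift mm [  1.6006  -2.4611 124.0429] rot [ 0.395   0.2891 -0.0223] | pos [ 0.6058 -0.1956  0.2741] F [ 0.5681 -0.3831 -0.6463] w 0.0571
[[223.0756 258.7842]
 [218.4643 209.0946]]
```

View pics/side6.png

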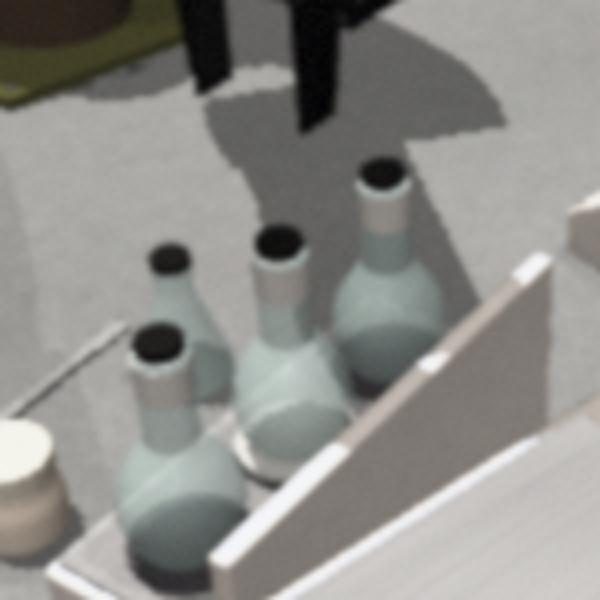

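The flask stands on the disc, with its stopper at (219.5,210.5) in the side view. Next I'll measure the panel frame, knob and key from the first pictures.

```bash
cat > pan.py <<'E'
from h import *
n=np.array([-.5733,-.0174,.8192]); n/=np.linalg.norm(n); c=np.array([0.5739,0.1959,0.0733])
E
python3 - <<'E'
from pan import *
T=Cam('top');S=Cam('side')
p,d=load('top0'); ps,ds=load('side0')
# screws / display in panel plane -> yaw
disp=np.array([[104,112],[443,100],[451,204],[120,215]])/4+[120,120]-.375
D=T.onplane(disp,c,n); print('display',D)
e=(D[0]-D[1])/np.linalg.norm(D[0]-D[1]); e2=(D[3]-D[2])/np.linalg.norm(D[3]-D[2]); print(e,e2)
fr=T.onz([[144.1,221.4],[251.4,217.2]],.036); e3=fr[0]-fr[1]; print('W',np.linalg.norm(e3),e3/np.linalg.norm(e3))
# key cap
k=T.onplane([[221.66,199.11]],c+n*.0235,n)[0]; print('key top',k)
# side view key cap: dark
g=cv2.cvtColor(ps,cv2.COLOR_RGB2GRAY)
print('key proj side',S.proj([k]))
# knob by depth
for nm,C,dd,box in (('top',T,d,(140,190,178,225)),('side',S,ds,(325,355,155,185))):
    u0,u1,v0,v1=box; vs,us=np.mgrid[v0:v1,u0:u1]; D_=dd[v0:v1,u0:u1]
    P=C.atd(np.c_[us.ravel(),vs.ravel()],D_.ravel()); h=((P-c)@n); m=(h>.037)&(h<.05)&(D_.ravel()>0)
    Q=P[m]; print(nm,m.sum(),'h hist',np.histogram(h,bins=[-.1,-.005,.005,.015,.025,.035,.04,.045,.05,.1])[0])
    if m.sum()>5:
        q=Q.mean(0); U,s,V=np.linalg.svd(Q-q); print(' bar top mean',q,'dir',V[0],'height',((q-c)@n), 'extent',np.ptp((Q-q)@V[0]),np.ptp((Q-q)@V[1]))
# plane check by side depth
E
```

```text
display [[0.6485 0.2847 0.1274]
 [0.6537 0.1271 0.1277]
 [0.6097 0.1263 0.0969]
 [0.6047 0.2847 0.0967]]
[-0.0333  0.9994 -0.002 ] [-0.0317  0.9995 -0.0009]
W 0.2172345807274986 [-0.0383  0.9993  0.    ]
key top [0.5558 0.1474 0.0883]
key proj side [[315.3793 182.8353]]
top 175 h hist [ 216 1590  204   73   67   33  148    8    0]
 bar top mean [0.5395 0.2578 0.1019] dir [-0.63   -0.6281 -0.4567] height 0.042082498813006006 extent 0.04605007138923742 0.014914762553561941
side 138 h hist [ 47 306 127 117  96  60  61  38  45]
 bar top mean [0.4909 0.303  0.0694] dir [ 0.6461 -0.6489  0.4019] height 0.042547931309799364 extent 0.15692979299430643 0.05567055021933502
```

```bash
cat > pan.py <<'E'
from h import *
psi=.033; n=np.array([-.57358*np.cos(psi),-.57358*np.sin(psi),.81915]); e=np.array([-np.sin(psi),np.cos(psi),0]); u=np.cross(e,n); c=np.array([0.5739,0.1959,0.0733])
# u: upslope
E
python3 - <<'E'
from pan import *
print('u',u)
T=Cam('top');S=Cam('side')
p,d=load('top0')
def pts(box,lo,hi):
    u0,u1,v0,v1=box; vs,us=np.mgrid[v0:v1,u0:u1]; D_=d[v0:v1,u0:u1]
    P=T.atd(np.c_[us.ravel(),vs.ravel()],D_.ravel()); h=((P-c)@n); m=(h>lo)&(h<hi); return P[m],h[m]
Q,h=pts((208,236,184,212),.019,.03); 
a=(Q-c)@u; b=(Q-c)@e; print('key n',len(Q),'h',np.median(h),'centre u,e',(a.max()+a.min())/2,(b.max()+b.min())/2,a.mean(),b.mean(),'ext',np.ptp(a),np.ptp(b))
key=c+u*a.mean()+e*b.mean()+n*np.median(h); print('key',key)
Q,h=pts((140,190,178,225),.037,.05)
a=(Q-c)@u; b=(Q-c)@e; A=np.c_[a,b].astype(np.float32); r=cv2.minAreaRect(A*1000); print('knob h',np.median(h),'mean',a.mean(),b.mean(),'rect',r)
V=np.linalg.svd(A-A.mean(0),full_matrices=False)[2][0]; V*=np.sign(V[0]); print('bar angle from upslope toward +y (anticlockwise) deg',np.degrees(np.arctan2(V[1],V[0])))
kn=c+u*a.mean()+e*b.mean()+n*.043; print('knob top',kn,'proj top',T.proj([kn]),'tip',T.proj([kn+.022*(V[0]*u+V[1]*e)]),'side',S.proj([kn]))
Q,h=pts((140,250,140,220),-.006,.006); print('panel resid',np.median(h),h.std())
E
```

```text
u [0.8187 0.027  0.5736]
key n 191 h 0.023267439467785925 centre u,e -0.011688985393430343 -0.046362445442011416 -0.010801564961514543 -0.0466250088345294 ext 0.032203414425263574 0.03088857248444666
key [0.5533 0.1486 0.0862]
knob h 0.04200090105667742 mean -0.01008029237977593 0.0630249698413912 rect ((-11.289779663085938, 63.4401741027832), (46.10893249511719, 14.891043663024902), 36.647804260253906)
bar angle from upslope toward +y (anticlockwise) deg 37.367207
knob top [0.5389 0.2578 0.1027] proj top [[162.1848 207.4217]] tip [[153.6249 199.6424]] side [[338.0365 162.017 ]]
panel resid 0.0003832689442764231 0.0017987180715795816
```

```bash
cat >> pan.py <<'E'
P0=c-u*.0112
knob0=P0+e*.0633; key0=P0-e*.0466
def ptool(angdeg):   # tool y at angle from upslope toward +e, z into panel
    a=np.radians(angdeg); y=np.cos(a)*u+np.sin(a)*e; z=-n; return R.from_matrix(np.c_[np.cross(y,z),y,z])
E
python3 - <<'E'
from pan import *
h=knob0+n*.115; print('hover',h, 'grip tcp',knob0+n*.015)
delta(h,ptool(126))
T=Cam('top')
from pan import load
p,d=load('top6')
E
```

```text
hover [0.4967 0.2567 0.1611] grip tcp [0.554  0.2586 0.0792]
t 10.15 shift mm [464.186    2.4227 107.7243] rot [ -14.8922  -38.5111 -110.1114] | pos [ 0.604  -0.1949  0.269 ] F [ 0.1785  0.7713 -1.3669] w 0.0571
```

>>> move_arm --increments '[[[0.03, 0, -0.03], [0, 0, 0], 0], [[0.08, 0, -0.05], [0, 0, -5], 0], [[0.13, 0, -0.05], [-1, -3, -13], 0], [[0.18, 0, -0.05], [-3, -6, -20], 0], [[0.23, 0, -0.05], [-4, -9, -29], 0], [[0.28, 0, -0.05], [-5, -12, -37], 0], [[0.33, 0, -0.05], [-6, -15, -45], 0], [[0.37, 0, -0.05], [-7, -19, -54], 0]]'

```text
time_s: 11.15
ee_pos: [0.5153, 0.1661, 0.3166]
ee_rot: [0.161, 0.183, 0.968, -0.053]
ft_force: [0.3, -0.4, -0.7]
width: 0.0474
```

```bash
python3 -c "
from pan import *
delta(knob0+n*.115,ptool(126)); print(get_state()['joint_pos'])
p,d=viewer.read_camera('top'); np.savez('top7.npz',p=p,d=d)
cv2.imwrite('pics/top7.png',p[:,:,::-1])"
```

```text
t 11.15 shift mm [ 98.4174  83.9165 126.5081] rot [ -7.786  -19.8992 -55.6425] | pos [0.5153 0.1661 0.3166] F [ 0.3491 -0.4038 -0.6563] w 0.0474
[ 0.3487 -0.3014  1.9062 -0.2631  1.317  -0.8101]
```

View pics/top7.png

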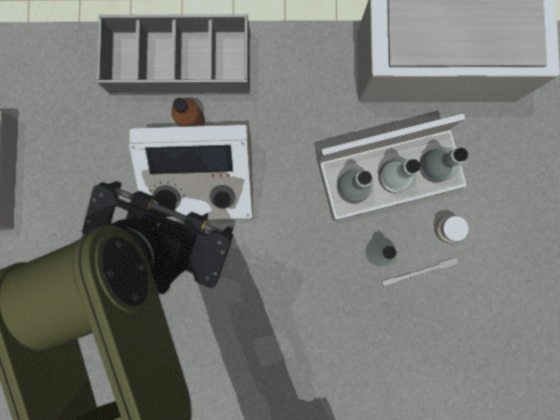

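The top view shows the flask on the disc with its stopper at (413,166), and the gripper turning above the console.

```bash
python3 -c "
from pan import *
T=Cam('top');S=Cam('side')
p,d=load('top7'); g=cv2.cvtColor(p,cv2.COLOR_RGB2GRAY)[155:178,402:424]; m=(g<60).astype(np.uint8); k,l,st,ce=cv2.connectedComponentsWithStats(m); i=1+np.argmax(st[1:,4]); f=ce[i]+[402,155]
p,d=load('side6'); g=cv2.cvtColor(p,cv2.COLOR_RGB2GRAY)[202:218,210:230]; m=(g<70).astype(np.uint8); k,l,st,ce=cv2.connectedComponentsWithStats(m); i=1+np.argmax(st[1:,4]); f2=ce[i]+[210,202]
print(f,f2,T.onz([f],.195),S.onz([f2],.195),cross(T,f,S,f2))"
```

```text
[413.084  165.5725] [219.4713 209.954 ] [[ 0.6034 -0.1925  0.195 ]] [[ 0.6077 -0.1952  0.195 ]] (array([ 0.604 , -0.1931,  0.192 ]), np.float64(0.0004687341839351109))
```

>>> move_arm --increments '[[[0, 0, 0], [-1, -3, -8], 0], [[0.02, 0.01, 0.01], [-2, -6, -17], 0], [[0.04, 0.03, 0.03], [-3, -9, -25], 0], [[0.06, 0.05, 0.05], [-5, -12, -33], 0], [[0.08, 0.07, 0.07], [-6, -15, -42], 0], [[0.098, 0.084, 0.09], [-7, -18, -50], 0], [[0.098, 0.084, 0.11], [-8, -20, -55.6], 0], [[0.098, 0.084, 0.126], [-8, -20, -55.6], 0]]'

```text
time_s: 12.2
ee_pos: [0.4976, 0.2546, 0.1606]
ee_rot: [0.287, -0.306, 0.903, -0.087]
ft_force: [-0.3, -0.3, 1.1]
width: 0.0477
```

```bash
python3 -c "
from pan import *
delta(knob0+n*.115,ptool(126)); print(get_state()['joint_pos'])"
```

```text
t 12.2 shift mm [-0.9076  1.9774 -0.8274] rot [ 0.0573 -0.0284 -0.4641] | pos [0.4976 0.2546 0.1606] F [-0.336  -0.2666  1.1314] w 0.0477
[ 0.5158 -0.3417  2.2612 -0.4184  0.712  -1.4606]
```

The flask is within about 2 mm of the disc centre. I'll approach the knob part-way.

>>> move_arm --increments '[[[-0.001, 0.002, 0.02], [0, 0, 0], 0], [[-0.001, 0.002, 0.045], [0, 0, 0], 0], [[-0.001, 0.002, 0.06], [0, 0, 0], 0], [[-0.001, 0.002, 0.06], [0, 0, 0], 0], [[-0.001, 0.002, 0.06], [0, 0, 0], 0]]'

```text
time_s: 12.82
ee_pos: [0.5333, 0.2593, 0.1153]
ee_rot: [0.29, -0.306, 0.903, -0.086]
ft_force: [-1.0, -0.5, 0.3]
width: 0.0476
```

```bash
python3 -c "
from pan import *
delta(knob0+n*.015,ptool(126))
S=Cam('side');s=get_state(); y=rot(s['ee_rot']).apply([0,1,0]); pp=s['ee_pos']; print(S.proj([pp,pp+y*.024,pp-y*.024]),S.proj([knob0+n*.043]))
for n_ in('side','top'):
    p,d=viewer.read_camera(n_); np.savez(n_+'8.npz',p=p,d=d)
    x0,y0=(110,130) if n_=='top' else (265,100)
    cv2.imwrite('pics/%s8.png'%n_,cv2.resize(p[y0:y0+110,x0:x0+130,::-1],None,fx=5,fy=5,interpolation=cv2.INTER_CUBIC))
"
```

```text
t 12.82 shift mm [ 4.0649  1.0492 41.4372] rot [ 0.0028  0.2391 -0.4511] | pos [0.5333 0.2593 0.1153] F [-1.0013 -0.5096  0.2565] w 0.0476
[[337.2647 157.2017]
 [338.1581 155.9704]
 [336.3361 158.4813]] [[337.8213 162.0665]]
```

View pics/side8.png

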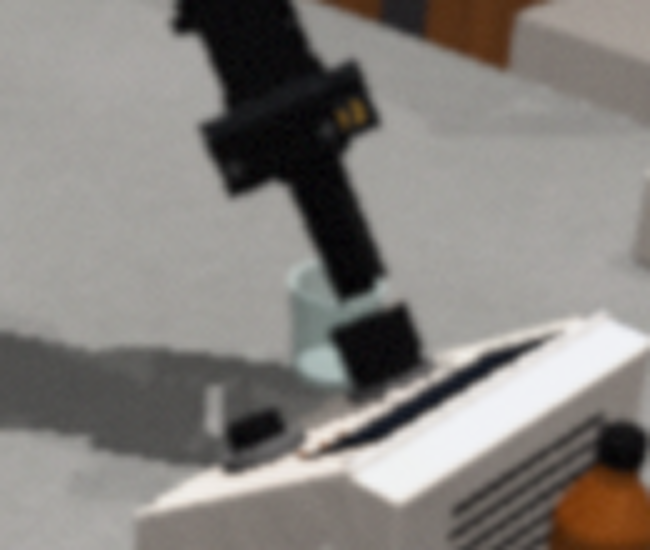

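View pics/top8.png

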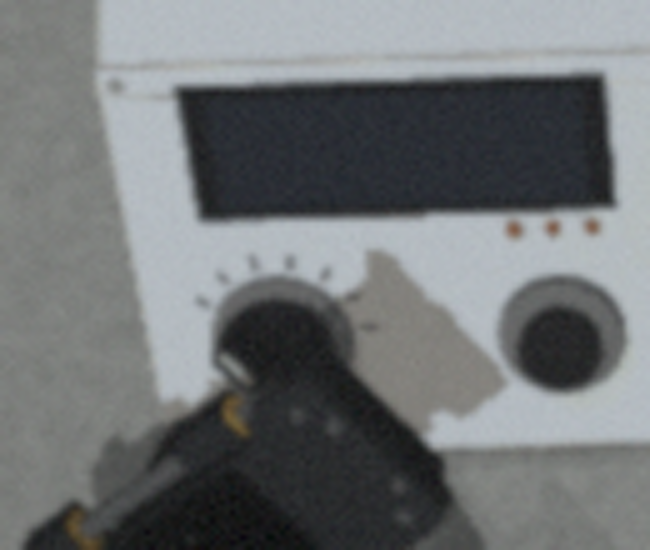

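The side view shows the fingers lined up on the bar: tip (338,157), bar top (338,163). Going down and closing.

>>> move_arm --increments '[[[0.004, 0.001, 0.0], [0, 0, 0], 0], [[0.004, 0.001, 0.01], [0, 0, 0], 0], [[0.004, 0.001, 0.025], [0, 0, 0], 0], [[0.004, 0.001, 0.037], [0, 0, 0], 0], [[0.004, 0.001, 0.041], [0, 0, 0], 0], [[0.004, 0.001, 0.041], [0, 0, 0], 0]]'

```text
time_s: 13.68
ee_pos: [0.5536, 0.2584, 0.0785]
ee_rot: [0.289, -0.307, 0.903, -0.086]
ft_force: [-0.8, 1.1, 1.0]
width: 0.0476
```

```bash
python3 -c "
from pan import *
delta(knob0+n*.015,ptool(126))"
```

```text
t 13.68 shift mm [-0.7378 -0.2964 -0.2598] rot [ 0.0267  0.1657 -0.4145] | pos [0.5536 0.2584 0.0785] F [-0.7979  1.13    1.0249] w 0.0476
```

>>> move_arm --increments '[[[-0.0007, 0, 0], [0, 0, 0], -0.3], [[-0.0007, 0, 0], [0, 0, 0], -0.6], [[-0.0007, 0, 0], [0, 0, 0], -1], [[-0.0007, 0, 0], [0, 0, 0], -1], [[-0.0007, 0, 0], [0, 0, 0], -1], [[-0.0007, 0, 0], [0, 0, 0], -1], [[-0.0007, 0, 0], [0, 0, 0], -1]]' --squeeze 20

```text
time_s: 14.55
ee_pos: [0.5542, 0.2587, 0.0796]
ee_rot: [0.289, -0.306, 0.903, -0.087]
ft_force: [-1.8, -3.8, 4.3]
width: 0.0139
```

```bash
python3 -c "
from pan import *
delta(knob0+n*.015,ptool(54))"
```

```text
t 14.55 shift mm [0.391  0.1284 0.2935] rot [ 0.1181  0.1845 71.5845] | pos [0.5542 0.2587 0.0796] F [-1.8332 -3.8122  4.3237] w 0.0139
```

The bar is gripped (13.9 mm wide). Turning 72° about the tool z axis.

>>> move_arm --increments '[[[0, 0, 0], [0, 0, 6], -1], [[0, 0, 0], [0, 0, 15], -1], [[0, 0, 0], [0, 0, 24], -1], [[0, 0, 0], [0, 0, 33], -1], [[0, 0, 0], [0, 0, 42], -1], [[0, 0, 0], [0, 0, 51], -1], [[0, 0, 0], [0, 0, 60], -1], [[0, 0, 0], [0, 0, 67], -1]]'

```text
time_s: 15.55
ee_pos: [0.5542, 0.2578, 0.0796]
ee_rot: [0.289, 0.245, 0.921, 0.087]
ft_force: [-1.3, -7.1, 6.1]
width: 0.0141
```

```bash
python3 -c "
from pan import *
delta(knob0+n*.015,ptool(54))"
```

```text
t 15.55 shift mm [0.7706 0.4992 0.2627] rot [0.0606 0.1184 4.36  ] | pos [0.5542 0.2578 0.0796] F [-1.2566 -7.0582  6.113 ] w 0.0141
```

>>> move_arm --increments '[[[0, 0, 0], [0, 0, 4.5], -1], [[0, 0, 0], [0, 0, 4.5], -1], [[0, 0, 0], [0, 0, 4.5], -1]]'

```text
time_s: 15.92
ee_pos: [0.5542, 0.2577, 0.0796]
ee_rot: [0.286, 0.279, 0.912, 0.098]
ft_force: [-1.8, -6.7, 5.8]
width: 0.0142
```

```bash
python3 -c "
from pan import *
delta(knob0+n*.015,ptool(54))
s=get_state(); print(s['ft_torque'])"
```

```text
t 15.93 shift mm [0.796  0.5186 0.2645] rot [0.0581 0.1163 0.1011] | pos [0.5542 0.2577 0.0796] F [-1.7769 -6.7072  5.8025] w 0.0142
[-1.2596  0.002  -0.9488]
```

>>> move_arm --increments '[[[0, 0, 0], [0, 0, 0], -0.5], [[0, 0, 0], [0, 0, 0], -0.2], [[0, 0, 0], [0, 0, 0], 0], [[0, 0, 0], [0, 0, 0], 0], [[0, 0, 0], [0, 0, 0], 0], [[0, 0, 0], [0, 0, 0], 0]]'

```text
time_s: 16.68
ee_pos: [0.554, 0.259, 0.0793]
ee_rot: [0.285, 0.279, 0.912, 0.099]
ft_force: [-0.5, 0.0, -0.3]
width: 0.0474
```

>>> move_arm --increments '[[[0, 0, -0.01], [0, 0, 0], 0], [[0, 0, -0.03], [0, 0, 0], 0], [[0, 0, -0.06], [0, 0, 0], 0], [[0, 0, -0.09], [0, 0, 0], 0], [[0, 0, -0.12], [0, 0, 0], 0], [[0, 0, -0.15], [0, 0, 0], 0], [[0, 0, -0.15], [0, 0, 0], 0]]'

```text
time_s: 17.55
ee_pos: [0.4681, 0.2567, 0.2055]
ee_rot: [0.287, 0.278, 0.911, 0.101]
ft_force: [-0.3, 0.5, -0.5]
width: 0.0477
```

```bash
python3 -c "
from pan import *
delta(key0+n*.1,ptool(54))
for n_ in('side','top'):
    p,d=viewer.read_camera(n_); np.savez(n_+'9.npz',p=p,d=d)
    x0,y0=(110,130) if n_=='top' else (265,100)
    cv2.imwrite('pics/%s9.png'%n_,cv2.resize(p[y0:y0+110,x0:x0+150,::-1],None,fx=5,fy=5,interpolation=cv2.INTER_CUBIC))
"
```

```text
t 17.55 shift mm [-63.1667 -91.6035  67.1414] rot [0.5474 0.1871 0.0395] | pos [0.4681 0.2567 0.2055] F [-0.3221  0.5476 -0.5369] w 0.0477
```

View pics/top9.png

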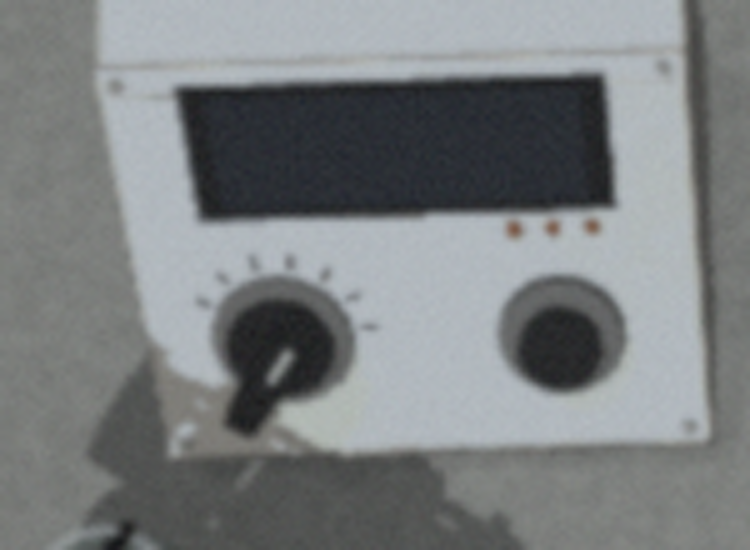

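View pics/side9.png

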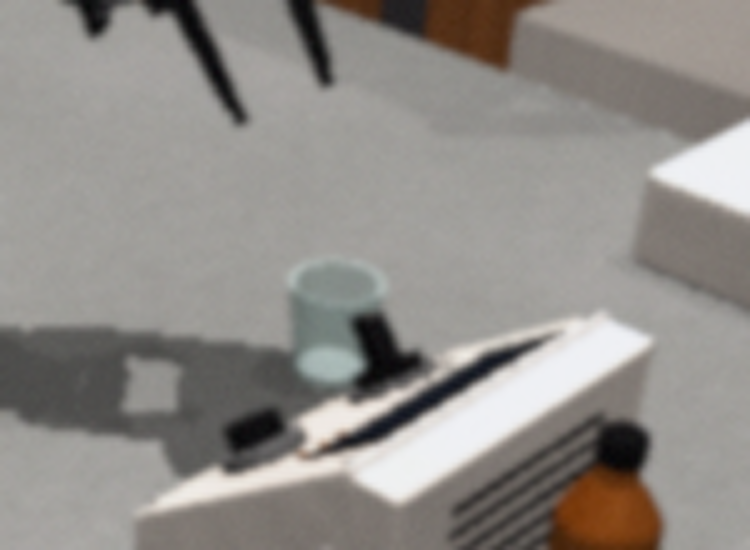

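The pointer line now runs up-right, from about (268,383) to (290,350) in the zoomed top view. I'll measure the turn.

```bash
python3 - <<'E'
from pan import *
T=Cam('top')
for nm in('top0','top9'):
    p,d=load(nm)
    u0,u1,v0,v1=(140,190,178,225); vs,us=np.mgrid[v0:v1,u0:u1]; D_=d[v0:v1,u0:u1]
    P=T.atd(np.c_[us.ravel(),vs.ravel()],D_.ravel()); h=((P-c)@n); m=(h>.036)&(h<.047); Q=P[m]
    A=np.c_[(Q-c)@u,(Q-c)@e]; V=np.linalg.svd(A-A.mean(0),full_matrices=False)[2][0]; V*=np.sign(V[0]); print(m.sum(),A.mean(0),np.degrees(np.arctan2(V[1],V[0])))
    print(cv2.minAreaRect((A*1000).astype(np.float32)))
delta(key0+n*.0235,ptool(54))
print(key0+n*.0235)
E
```

```text
180 [-0.0099  0.063 ] 37.47640023095874
((-11.207366943359375, 63.32939529418945), (46.10893249511719, 15.167181968688965), 36.647804260253906)
165 [-0.0095  0.0627] -36.097608443429614
((-11.88414192199707, 64.19963836669922), (13.819412231445312, 48.54051971435547), 54.816856384277344)
t 17.65 shift mm [-64.6654 -89.3446 141.36  ] rot [0.2391 0.0534 0.0859] | pos [0.4676 0.2557 0.2019] F [-0.4722  0.4803 -0.9488] w 0.0476
[0.5528 0.1486 0.0861]
```

The selector turned about 73.5° as measured (72° nominal), so it is three clicks up. Moving over the key with the fingers shut.

>>> move_arm --increments '[[[-0.02, -0.03, 0], [0, 0, 0], -1], [[-0.045, -0.06, 0.02], [0, 0, 0], -1], [[-0.065, -0.089, 0.05], [0, 0, 0], -1], [[-0.065, -0.089, 0.08], [0, 0, 0], -1], [[-0.065, -0.089, 0.105], [0, 0, 0], -1], [[-0.065, -0.089, 0.116], [0, 0, 0], -1], [[-0.065, -0.089, 0.116], [0, 0, 0], -1], [[-0.065, -0.089, 0.116], [0, 0, 0], -1]]'

```text
time_s: 18.65
ee_pos: [0.5388, 0.1483, 0.1077]
ee_rot: [0.286, 0.278, 0.912, 0.099]
ft_force: [1.8, 0.2, -0.0]
width: 0.0005
```

```bash
cat > st.py <<'E'
from pan import *
delta(key0+n*.0235,ptool(54))
s=get_state(); print('push force',s['ft_force']@n,'travel',((key0+n*.0235-s['ee_pos'])@n)*1000, 'vel',abs(s['joint_velocities']).max())
E
python3 st.py; python3 -c "
from pan import *
for n_ in('side','top'):
    p,d=viewer.read_camera(n_); np.savez(n_+'10.npz',p=p,d=d)
    x0,y0=(150,130) if n_=='top' else (255,100)
    cv2.imwrite('pics/%s10.png'%n_,cv2.resize(p[y0:y0+110,x0:x0+150,::-1],None,fx=5,fy=5,interpolation=cv2.INTER_CUBIC))
"
```

```text
t 18.65 shift mm [ 0.6382 -0.7639 25.7347] rot [0.2433 0.0699 0.0937] | pos [0.5388 0.1483 0.1077] F [ 1.8368  0.1642 -0.0312] w 0.0005
push force -1.0816335192560014 travel -25.738475615576302 vel 0.013902136414488866
```

View pics/side10.png

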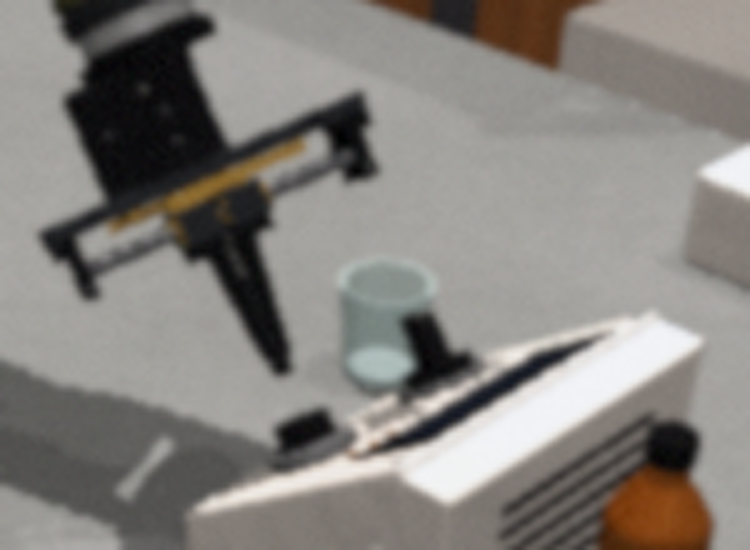

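View pics/top10.png

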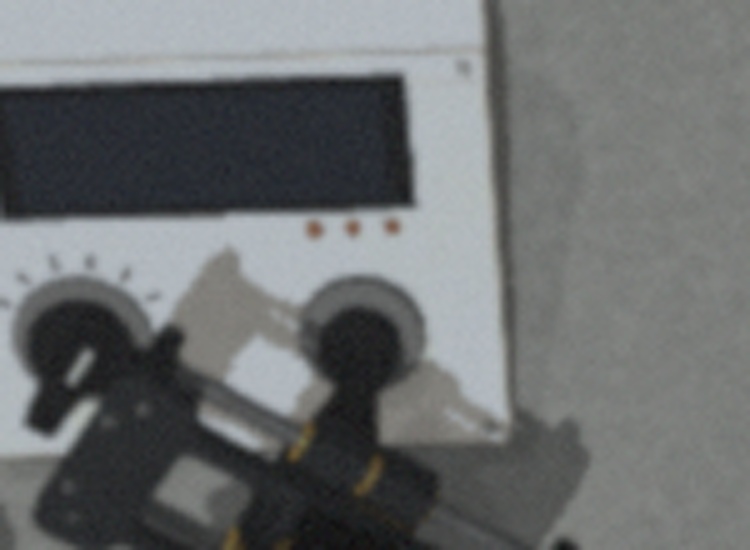

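The shut fingertips sit above the key cap: side tip at zoom (283,368), cap at (303,415). Approaching to about 2 mm.

>>> move_arm --increments '[[[0.0006, -0.0007, 0.008], [0, 0, 0], -1], [[0.0006, -0.0007, 0.017], [0, 0, 0], -1], [[0.0006, -0.0007, 0.022], [0, 0, 0], -1], [[0.0006, -0.0007, 0.023], [0, 0, 0], -1], [[0.0006, -0.0007, 0.023], [0, 0, 0], -1], [[0.0006, -0.0007, 0.023], [0, 0, 0], -1]]'

```text
time_s: 19.5
ee_pos: [0.5512, 0.1484, 0.088]
ee_rot: [0.285, 0.279, 0.912, 0.099]
ft_force: [-0.3, 0.3, 0.2]
width: 0.0007
```

```bash
python3 st.py
```

```text
t 19.5 shift mm [-0.0609  0.251   2.4644] rot [0.2199 0.0596 0.0822] | pos [0.5512 0.1484 0.088 ] F [-0.3241  0.3353  0.2373] w 0.0007
push force 0.37386302939404653 travel -2.4633297557770715 vel 0.0024311869709775363
```

>>> move_arm --increments '[[[0, 0, 0.002], [0, 0, 0], -1], [[0, 0, 0.004], [0, 0, 0], -1], [[0, 0, 0.004], [0, 0, 0], -1], [[0, 0, 0.004], [0, 0, 0], -1]]'

```text
time_s: 20.0
ee_pos: [0.5537, 0.1485, 0.0848]
ee_rot: [0.286, 0.279, 0.912, 0.099]
ft_force: [0.2, -0.1, 2.1]
width: 0.0005
```

```bash
python3 st.py|tail -1
```

```text
push force 1.5917715679101647 travel 1.5427684204829633 vel 0.0023971279752972715
```

>>> move_arm --increments '[[[0, 0, 0.001], [0, 0, 0], -1], [[0, 0, 0.002], [0, 0, 0], -1], [[0, 0, 0.002], [0, 0, 0], -1], [[0, 0, 0.002], [0, 0, 0], -1]]'

```text
time_s: 20.5
ee_pos: [0.5548, 0.1485, 0.0832]
ee_rot: [0.286, 0.279, 0.912, 0.099]
ft_force: [-0.9, 0.0, 2.6]
width: 0.0005
```

```bash
python3 st.py|tail -1
```

```text
push force 2.6249855840515757 travel 3.5652333219099615 vel 0.0016199454761450763
```

>>> move_arm --increments '[[[0, 0, 0.0005], [0, 0, 0], -1], [[0, 0, 0.001], [0, 0, 0], -1], [[0, 0, 0.001], [0, 0, 0], -1]]'

```text
time_s: 20.88
ee_pos: [0.5554, 0.1485, 0.0823]
ee_rot: [0.286, 0.279, 0.912, 0.099]
ft_force: [0.2, -0.6, 2.8]
width: 0.0002
```

```bash
python3 st.py|tail -1
```

```text
push force 2.1934090590045825 travel 4.597584113223293 vel 0.0030753049917330083
```

>>> move_arm --increments '[[[0, 0, 0.0005], [0, 0, 0], -1], [[0, 0, 0.0005], [0, 0, 0], -1], [[0, 0, 0.0005], [0, 0, 0], -1]]'

```text
time_s: 21.25
ee_pos: [0.5556, 0.1485, 0.0821]
ee_rot: [0.286, 0.279, 0.912, 0.099]
ft_force: [-2.7, -0.7, 4.9]
width: 0.0005
```

```bash
python3 st.py|tail -1
```

```text
push force 5.594760866076826 travel 4.899914469401099 vel 0.002266409080175679
```

The force jumped to 5.6 N and travel stopped at 4.9 mm, so this is the first click. Holding well over a second.

>>> move_arm --increments '[[[0, 0, 0], [0, 0, 0], -1], [[0, 0, 0], [0, 0, 0], -1], [[0, 0, 0], [0, 0, 0], -1], [[0, 0, 0], [0, 0, 0], -1], [[0, 0, 0], [0, 0, 0], -1], [[0, 0, 0], [0, 0, 0], -1], [[0, 0, 0], [0, 0, 0], -1], [[0, 0, 0], [0, 0, 0], -1]]'

```text
time_s: 22.25
ee_pos: [0.5556, 0.1485, 0.0821]
ee_rot: [0.286, 0.279, 0.912, 0.099]
ft_force: [-3.4, -1.0, 5.8]
width: 0.0003
```

```bash
python3 st.py|tail -1
```

```text
push force 6.729938779537353 travel 4.8919723825615264 vel 0.0014670859516145664
```

>>> move_arm --increments '[[[0, 0, 0], [0, 0, 0], -1], [[0, 0, 0], [0, 0, 0], -1], [[0, 0, 0], [0, 0, 0], -1], [[0, 0, 0], [0, 0, 0], -1]]'

```text
time_s: 22.75
ee_pos: [0.5556, 0.1485, 0.0821]
ee_rot: [0.286, 0.279, 0.912, 0.099]
ft_force: [-2.7, 0.1, 5.9]
width: 0.0007
```

```bash
python3 st.py|tail -1
```

```text
push force 6.381186498847241 travel 4.890386678209198 vel 0.0023680489118325277
```

Held for 1.5 s with travel steady at 4.89 mm. Pressing home.

>>> move_arm --increments '[[[0, 0, 0.002], [0, 0, 0], -1], [[0, 0, 0.004], [0, 0, 0], -1], [[0, 0, 0.0055], [0, 0, 0], -1], [[0, 0, 0.0055], [0, 0, 0], -1], [[0, 0, 0.0055], [0, 0, 0], -1], [[0, 0, 0.0055], [0, 0, 0], -1]]'

```text
time_s: 23.5
ee_pos: [0.5586, 0.1486, 0.078]
ee_rot: [0.285, 0.279, 0.912, 0.099]
ft_force: [-8.7, -0.4, 10.9]
width: 0.0003
```

```bash
python3 st.py|tail -1
```

```text
push force 13.931416693243946 travel 9.978324037153572 vel 0.0018767296515460748
```

Travel is 9.98 mm at 13.9 N, above the 9.3 N of the stiff travel, so the key is on its stop. Backing off.

>>> move_arm --increments '[[[0, 0, 0], [0, 0, 0], -1], [[0, 0, -0.008], [0, 0, 0], -1], [[0, 0, -0.025], [0, 0, 0], -1], [[0, 0, -0.055], [0, 0, 0], -1], [[0, 0, -0.09], [0, 0, 0], -1], [[0, 0, -0.13], [0, 0, 0], -1], [[0, 0, -0.17], [0, 0, 0], -1], [[0, 0, -0.17], [0, 0, 0], -1]]'

```text
time_s: 24.5
ee_pos: [0.4611, 0.1454, 0.2193]
ee_rot: [0.288, 0.278, 0.911, 0.101]
ft_force: [0.6, 0.3, 0.3]
width: 0.0003
```

>>> move_arm --increments '[[[0, 0, 0], [0, 0, 0], -1], [[0, 0, 0], [0, 0, 0], -1], [[0, 0, 0], [0, 0, 0], -1]]'

```text
time_s: 24.88
ee_pos: [0.4605, 0.1447, 0.2142]
ee_rot: [0.284, 0.279, 0.912, 0.098]
ft_force: [-0.7, -0.0, 0.4]
width: 0.001
```

```bash
python3 - <<'E'
from pan import *
s=get_state(); print(s['time_s'],s['ee_pos'],s['ft_force'],abs(s['joint_velocities']).max())
for n_ in('side','top'):
    p,d=viewer.read_camera(n_); np.savez(n_+'11.npz',p=p,d=d); cv2.imwrite('pics/%s11.png'%n_,p[:,:,::-1])
T=Cam('top')
for nm in('top0','top11'):
    p,d=load(nm)
    def f(box,lo,hi):
        u0,u1,v0,v1=box; vs,us=np.mgrid[v0:v1,u0:u1]; D_=d[v0:v1,u0:u1]
        P=T.atd(np.c_[us.ravel(),vs.ravel()],D_.ravel()); h=((P-c)@n); m=(h>lo)&(h<hi); Q=P[m]; return np.c_[(Q-c)@u,(Q-c)@e],h[m]
    A,h=f((140,190,178,225),.036,.047); V=np.linalg.svd(A-A.mean(0),full_matrices=False)[2][0]; V*=np.sign(V[0]); print(nm,'knob',np.degrees(np.arctan2(V[1],V[0])))
    A,h=f((212,232,188,210),.012,.03); print('key h',np.median(h),len(h))
E
```

```text
24.875 [0.4605 0.1447 0.2142] [-0.6938 -0.0043  0.4268] 0.007314983324239274
top0 knob 37.47640023095874
key h 0.022969489858764798 232
top11 knob -35.597725857673886
key h 0.02275632465931731 233
```

View pics/side11.png

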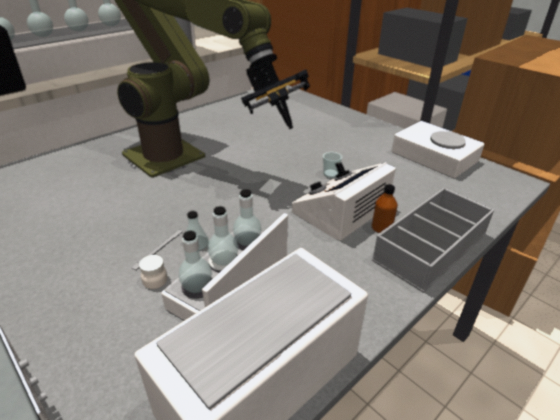

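View pics/top11.png

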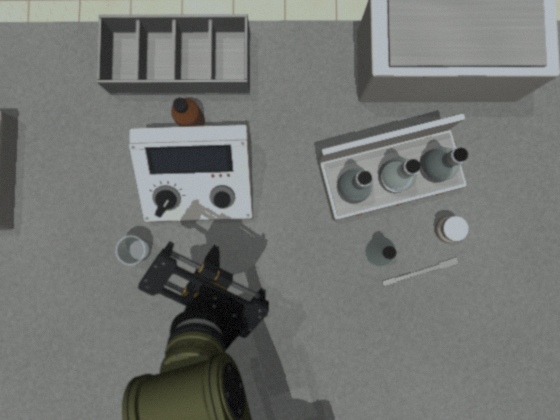

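Both views show the flask upright on the disc (top view stopper at (413,166)), the knob turned to the right, the key up, and the other things where they were. Handing in.

```bash
python3 -c "
from cell import workorder; print(workorder.finish_job())"
```

```text
the job is handed in; nothing more can be done
None
```

The job is done and handed in, with about 25 s of the 72 s used. The hand-in gave no verdict, so the results below are my own measurements.

- **Flask:** it stands upright on the disc, which is on the heater's middle plate, and is released. After release, both cameras put it within about 2 mm of the disc's centre. In the last pictures it still stands there.
- **Selector:** I turned it three clicks clockwise and let go. By depth data the bar moved from about +37.5° to -35.6°, which is 73°. Nominal is 72°, and the gap is within the measurement noise.
- **Start key:** I held it at the first click for about 1.5 s, at 4.9 mm travel and about 6 N. I then pressed it to its stop at 10.0 mm and 14 N and released it. The cap is back at its starting height, within 0.2 mm.
- **Other things:** none show a visible shift in the last pictures. I checked this by eye and did not measure each one. The arm hangs clear and touches nothing.

The two cameras disagreed by 3–4 mm on single-view positions, more than the 2 mm the calibration promises. I used the crossed or averaged values, and no check failed.

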